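# Complete the row of valve blocks and key in the marking cycle

## Robot

A 6-joint arm with a two-finger parallel gripper is mounted at the origin on the work surface. World frame = base frame: x ahead of the robot, y to its left, z up, the work surface at z = 0. Lengths are in m, angles in degrees, forces in N, time in s.
With the tool pointing down it reaches from about 0.4 to 0.825 m from the base axis. Payload 7 kg.
Tool frame: the origin (TCP) lies at the very end of the fingers, on their centre line; the grasp point (between the pads) lies 19 mm behind it; z points along the fingers, y is the line along which they close (so a half turn about z gives the same grasp; the last joint's range is limited). The gripper opens to 88 mm and grips with 3 to 60 N. Pads are 19 mm wide; open, the fingers measure 130 mm over their backs; the gripper's body (78 mm by 193 mm) begins 47 mm behind the grasp point.
Start: joints at [84.116, 20.546, 0.682, 0, -70.136, -16.507], TCP at [0.257, 0.624, 0.227] pointing down, gripper open.
Joint ranges: [-176.03, 176.03], [-82.01, 121.73], [-58.28, 71.71], [-173.87, 95.51], [-174.79, -0.11], [-173.66, 173.66]. Speed limits (degrees/s): [136.94, 136.94, 172.46, 180, 180, 180].

## Interface

Orientations are given as [roll, pitch, yaw] about the fixed x, y, z axes, in that order (R = Rz(yaw) Ry(pitch) Rx(roll)).
In Python, from plant import get_state, imaging, r, finder gives the robot as it stands.
- The arm moves only by the shell command python3 -m handwheel 'ROWS' [FORCE]. ROWS is JSON, a list of rows, each a list of 5 numbers: the closure, from 0 (fully open) to 1 (shut), then the shift along the world's x, y, z in cm, then the turn about the world's z in degrees. A call has 1 to 8 rows; each row is the pose to reach, as a shift and turn from the pose commanded when the call began; what a row does not reach only later rows make up. A row lasts 1/8 s, in which the tool goes at most 62.5 mm and 10.7 degrees, less where a joint would pass 70% of its speed; a pose out of reach is approached as far as the arm can. A call with a gripper value outside its range is refused whole. The fingers move at their own pace and stop on an object; FORCE is the grip in N (left out, the last holds). Time passes only in rows, so rows that repeat a pose let the fingers close. It gives the time, the measured TCP pose, the force, the opening and the grip force at its end, in the units of the state.
- get_state(): the state, without advancing time (a new reading comes with each control period).
- imaging.capture(name): name is "scene" or "top"; returns (picture, depth): 420x560x3 uint8, red, green, blue; 420x560 float32, m along the optical axis (not along the pixel's ray), 0 where there is no reading.
- imaging.get_calibration(name): a dict with "fx", "fy", "cx", "cy" (pixels), "rvec" (rotation vector, rad) and "tvec" (3), from world to camera coordinates, as OpenCV has them. Camera axes: x right, y down, z forward; pixel columns grow to the right and rows downward; lengths in m; the calibration is good to about 2 mm. A picture is of the moment at which its call begins. get_calibration takes no time and is no camera call.
- r.close_job(): hands the job in; it is judged then, once.
Trained networks look in the newest picture that a camera, given by its name, has taken for a name from the list of things; names that differ only in an ending like _2 or _b are one class to them, and where a whole thing is asked for, a point or a joint stands for the part that bears it (a point fixed in the world has none). Each returns a list of dicts, best first, with "p" (0 to 1); they miss things now and then, are a little off and sometimes report something else, mostly with a low value. They report only what shows in the picture. A call takes as long as a camera call. They do not tell look-alikes from the thing itself.
- finder.cut_out(camera, query): "region" (420x560 bool, what is visible of it) and "pixel" ([column, row] in pixels, amid what is visible of it).
The state is a dict: "time_s": time; "joints": joint angles; "qd": joint speeds; "joint_torque": joint torques, N m; "tcp_pos": TCP position; "eef_rot": TCP orientation; "contact_force": force on the tool from outside, world axes, zero at the start; "moment": the same for the moment, N m; "gripper_width": finger opening in m; "gripper_force": force on a finger pad.
Only numpy, scipy, OpenCV 4.12 (cv2) and the standard library are available. Lean on these libraries where they do the work, as an engineer would, in place of code of your own. Each camera call takes 0.05 s, during which the arm holds its last target. There are 200 camera calls.

## Task

Set the loose valve block gently down on the pallet as the third of the row: upright, close beside the second block (a gap of 5 mm at most) and in line with it, and let go. Then start the marking cycle on the console: press the white key, then the blue, then the green, one at a time, each felt for and pushed well in (at least 6 of its 10 mm) but gently (never over 40 N), and allowed to come back up before the next. Never press the red stop key, and leave the two standing blocks, the roll, the bushing and the bin where they are.

Things in the scene. Friction and masses are not known exactly. Their poses are not given: they have to be found in the camera images.
- console: fixed grey console, 270 mm wide (y), 170 deep (x; -x faces the robot), 216 high. Origin: centre of underside. Its key face slopes 30 deg, facing robot and up, centre 170 mm above the origin. Four round keys in a row along y, 60 mm apart, colour order varies. A clear guard plate 45 mm up-slope of the key centres juts 60 mm square out of the face, overhanging the keys: approach square to the face
- white_collar: black collar, 52 mm across, 5 mm high, fixed on the sloping face round the white key. Origin: on the face at the key centre; z points square out of the face, y along the row. The flat round key is 38 mm across; its top stands 17 to 29 mm out along z, unknown and different for each key and start: feel for it. One of the three keys to press.
- white_key (a joint): how far the white key is pushed in, in m: 0 up, 0.010 at its hard stop. Sprung: 2 N to start, 8 N at 0.006, 12 N at the stop; returns by itself. It counts as pressed from 0.006 on. More than 40 N on it is too rough.
- blue_collar: black collar, 52 mm across, 5 mm high, fixed on the sloping face round the blue key. Origin: on the face at the key centre; z points square out of the face, y along the row. The flat round key is 38 mm across; its top stands 17 to 29 mm out along z, unknown and different for each key and start: feel for it. One of the three keys to press.
- blue_key (a joint): how far the blue key is pushed in, in m: 0 up, 0.010 at its hard stop. Sprung: 2 N to start, 8 N at 0.006, 12 N at the stop; returns by itself. It counts as pressed from 0.006 on. More than 40 N on it is too rough.
- green_collar: black collar, 52 mm across, 5 mm high, fixed on the sloping face round the green key. Origin: on the face at the key centre; z points square out of the face, y along the row. The flat round key is 38 mm across; its top stands 17 to 29 mm out along z, unknown and different for each key and start: feel for it. One of the three keys to press.
- green_key (a joint): how far the green key is pushed in, in m: 0 up, 0.010 at its hard stop. Sprung: 2 N to start, 8 N at 0.006, 12 N at the stop; returns by itself. It counts as pressed from 0.006 on. More than 40 N on it is too rough.
- red_collar: black collar, 52 mm across, 5 mm high, fixed on the sloping face round the red key. Origin: on the face at the key centre; z points square out of the face, y along the row. The flat round key is 38 mm across; its top stands 17 to 29 mm out along z, unknown and different for each key and start: feel for it. It is the stop key and must not be pressed.
- red_key (a joint): how far the red key is pushed in, in m: 0 up, 0.010 at its hard stop. Sprung: 2 N to start, 8 N at 0.006, 12 N at the stop; returns by itself. It counts as pressed from 0.006 on. 
- pallet: fixed dark steel pallet plate, 130 (x) x 150 (y) x 12 mm, with a yellow end stop 47 mm high (from the table) along its +y edge. Origin: centre of its underside. The row of blocks runs along its y, starting at the stop.
- block_a: aluminium valve block 60 (x) x 40 (y) x 80 (z) mm, standing loose on the pallet next to the yellow stop. Origin: centre of its underside.
- block_b: same block, standing second in the row, 1 mm from the first. Origin: centre of its underside; axes as the pallet's. The free third place is on its -y side: centre 41 mm from this origin along its -y, underside 12 mm above the table.
- block_c: the third, loose block, 60 (x) x 40 (y) x 80 (z) mm, about 0.3 to 0.65 kg, standing upright on the table left of the pallet. Origin: centre of its underside. Can be gripped across its 60 mm (x) width.
- tape_roll: bystander: loose red roll, 90 mm diameter, 40 mm high, lying flat on the table. Origin: centre of its underside.
- bushing: bystander: loose steel bushing, 64 mm diameter, 60 mm high, upright on the table. Origin: centre of its underside.
- green_bin: bystander: loose green open bin 110 x 150 x 70 mm on the table. Origin: centre of its underside.
Not all that is in view belongs to the job. Leave any orange look-alike of the block_b alone.

How it is judged (in metres and radians):
On the way, in this order (a step that is already met when the one before it is completed fails the run):
1. the third block stands released in the row (y of block_c in the frame of block_b between -0.047 and -0.036 m and x of block_c in the frame of block_b between -0.007 and 0.007 m and z of block_c in the frame of pallet between 0.008 and 0.016 m and angle between the x axis of block_c and the x axis of block_b, either way round below 0.12 rad and angle between block_c's own z axis and vertical below 0.06 rad and contact force between the fingers and block_c below 0.3 N), for 0.2 s.
2. the white key is pressed in by 6 mm (value of joint white_key above 0.006 m), for 0.02 s.
3. the blue key is pressed in by 6 mm (value of joint blue_key above 0.006 m), for 0.02 s.
4. the green key is pressed in by 6 mm (value of joint green_key above 0.006 m), for 0.02 s.
At the end, for the whole second after the job is handed in: Third block released, at rest and upright (0.06 rad) on the pallet, within 0.12 rad of the second block's heading, its centre 36 to 47 mm to that block's -y side and within 7 mm of it along x; all four keys back up (within 1.5 mm) (all of step 1 and value of joint each of white_key, blue_key, green_key, red_key below 0.0015 m and linear speed of block_c below 0.01 m/s and angular speed of block_c below 0.1 rad/s); the robot touches nothing.
It fails at once if the red stop key is pushed in by more than 2.5 mm, or two keys are pushed in by more than 2.5 mm at once (value of joint red_key above 0.0025 m or value of joint each of white_key, blue_key above 0.0025 m or value of joint each of white_key, green_key above 0.0025 m or value of joint each of blue_key, green_key above 0.0025 m).
It fails at once if a key is pressed with more than 40 N (contact force between anything else and white_collar above 40 N or contact force between anything else and blue_collar above 40 N or contact force between anything else and green_collar above 40 N or contact force between anything else and red_collar above 40 N).
It fails at once if the third block strikes the pallet with more than 80 N (dropped or slammed) (contact force between block_c and pallet above 80 N).
It fails at once if a block already in the row is shifted more than 8 mm or tipped (distance of any of block_a, block_b from where it was at the start of the episode above 0.008 m or angle between any of block_a, block_b's own z axis and vertical above 0.15 rad).
It fails at once if the roll, the bushing or the bin is moved more than 15 mm (distance of any of tape_roll, bushing, green_bin from where it was at the start of the episode above 0.015 m).
It also fails if it takes over 58 s, if anything falls off the work surface, if the arm or the gripper's body presses on something with over 40 N, if the wrist force passes 120 N, or if a joint passes its speed limit or range.

## Working session

There is one attempt and no reset: what is moved stays moved. The work goes in short steps, Python scripts to look and compute and a shell command to move; the robot and the scene stay as the last step left them, time stands still between calls to the robot, and variables do not carry over. Pictures are saved under pics/ and viewed, at most 10 in all, crops included, and the job is handed in when it is done.

```bash
mkdir -p pics; cat > h.py <<'E'
import numpy as np, cv2
from plant import get_state, imaging, r, finder
def cloud(cam):
    img,d=imaging.capture(cam); c=imaging.get_calibration(cam)
    R,_=cv2.Rodrigues(np.array(c["rvec"],float)); t=np.array(c["tvec"],float).ravel()
    v,u=np.mgrid[:420,:560]
    P=np.stack([(u-c["cx"])/c["fx"]*d,(v-c["cy"])/c["fy"]*d,d],-1)
    W=(P-t)@R
    W[d<=0]=np.nan
    return img,W
def save(img,n,s=1): 
    cv2.imwrite("pics/"+n,cv2.resize(img[...,::-1],None,fx=s,fy=s))
E
python3 - <<'E'
from h import *
for cam in("scene","top"):
    img,W=cloud(cam); save(img,cam+"1.png",1.4)
    np.save(cam+"W.npy",W)
    for q in("block_c","pallet","white_collar","blue_collar","green_collar","red_collar","console","tape_roll","bushing","green_bin"):
        for o in finder.cut_out(cam,q)[:4]:
            m=o["region"]; w=W[m]; w=w[~np.isnan(w[:,0])]
            if len(w): print(cam,q,round(o["p"],2),o["pixel"],m.sum(),np.median(w,0).round(3),np.percentile(w,[3,97],axis=0).round(3).tolist())
s=get_state();print(s["time_s"],s["tcp_pos"],s["eef_rot"],s["contact_force"])
E
```

```text
scene block_c 0.94 [325.0, 166.7] 403 [0.498 0.36  0.062] [[0.455, 0.339, 0.004], [0.517, 0.396, 0.079]]
scene block_c 0.88 [283.8, 202.8] 656 [0.529 0.108 0.076] [[0.49, 0.1, 0.034], [0.547, 0.139, 0.091]]
scene block_c 0.78 [300.6, 196.1] 386 [0.546 0.161 0.079] [[0.496, 0.142, 0.016], [0.549, 0.179, 0.091]]
scene pallet 0.61 [305.3, 220.9] 491 [0.566 0.152 0.01 ] [[0.497, 0.001, -0.001], [0.63, 0.191, 0.101]]
scene pallet 0.33 [207.2, 290.6] 24787 [ 0.663 -0.285  0.176] [[0.541, -0.372, 0.016], [0.692, -0.122, 0.24]]
scene white_collar 0.61 [356.4, 269.2] 1132 [0.757 0.014 0.04 ] [[0.728, -0.0, -0.002], [0.784, 0.06, 0.059]]
scene white_collar 0.37 [374.5, 224.4] 3121 [0.726 0.213 0.035] [[0.671, 0.133, 0.001], [0.787, 0.288, 0.068]]
scene blue_collar 0.74 [357.3, 271.2] 1094 [0.757 0.013 0.041] [[0.729, -0.0, 0.002], [0.784, 0.056, 0.059]]
scene red_collar 0.7 [309.4, 220.4] 381 [0.567 0.155 0.01 ] [[0.55, 0.096, 0.002], [0.584, 0.187, 0.042]]
scene console 0.76 [205.2, 291.0] 25240 [ 0.663 -0.284  0.175] [[0.532, -0.372, 0.011], [0.692, -0.12, 0.241]]
scene console 0.27 [305.7, 
[... 1852 characters left out ...]
196] [[0.497, -0.353, 0.028], [0.676, -0.095, 0.244]]
top console 0.47 [242.5, 224.8] 484 [0.51  0.122 0.092] [[0.483, 0.104, 0.029], [0.54, 0.143, 0.096]]
top tape_roll 0.97 [297.9, 282.8] 429 [0.389 0.023 0.04 ] [[0.349, -0.019, 0.001], [0.431, 0.064, 0.044]]
top tape_roll 0.73 [280.5, 138.4] 445 [0.747 0.036 0.055] [[0.719, 0.007, 0.008], [0.777, 0.062, 0.063]]
top bushing 0.63 [281.0, 139.7] 499 [0.748 0.033 0.055] [[0.72, 0.006, 0.004], [0.778, 0.062, 0.063]]
top green_bin 0.63 [212.0, 150.6] 2849 [0.732 0.219 0.009] [[0.665, 0.14, 0.003], [0.781, 0.287, 0.072]]
1.1 [0.25713253 0.62408373 0.22656282] [-1.79999941e+02 -3.72837547e-04 -2.23913135e+01] [-0.0376421  -1.02511907  0.40410948]
```

View pics/top1.png

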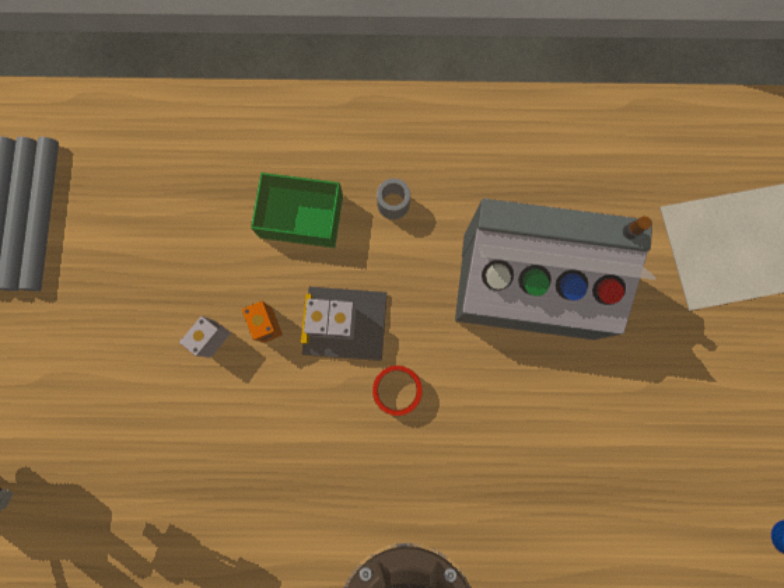

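View pics/scene1.png

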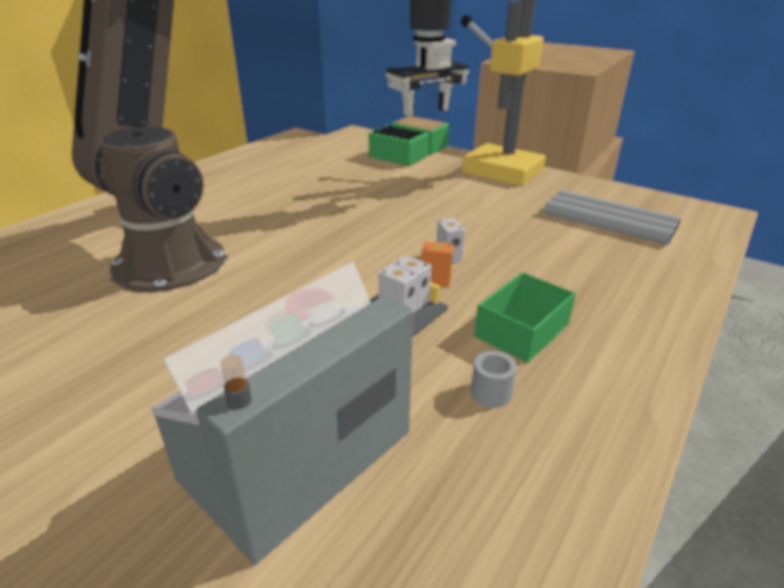

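The top view shows these candidates for the loose block:
- Grey block at original pixel (145,239), loose and left of the pallet. This is block_c.
- Orange look-alike at (185,229), to be left alone.
- Row blocks a at (226,225) and b at (243,226), standing on the pallet.

The keys run white (356,197), green (382,199), blue (408,205), red (436,207). Next I'll fit the geometry and check a close crop.

```bash
cat >> h.py <<'E'
def rect(W,x0,x1,y0,y1,z0,z1):
    m=(W[...,0]>x0)&(W[...,0]<x1)&(W[...,1]>y0)&(W[...,1]<y1)&(W[...,2]>z0)&(W[...,2]<z1)
    p=W[m]; (c,s,a)=cv2.minAreaRect((p[:,:2]*1000).astype(np.float32))
    if s[0]<s[1]: s=s[::-1]; a+=90
    a=(a+90)%180-90   # heading of long side
    return np.round(c,1),np.round(s,1),round(a,1),np.median(p[:,2]).round(4),len(p)
E
python3 - <<'E'
from h import *
img,W=cloud("top")
print("c",rect(W,.43,.53,.325,.42,.07,.1))
print("orange",rect(W,.45,.56,.22,.315,.07,.1))
print("ab",rect(W,.46,.58,.08,.2,.08,.11))
# console: face plane
q=W[(W[...,1]>-.38)&(W[...,1]<-.09)&(W[...,2]>.2)&(W[...,0]>.6)]
print("high pts z pct",np.percentile(q[:,2],[50,90,99,100]))
for lo,hi in((.225,.235),(.235,.25),(.25,.3)):
    k=q[(q[:,2]>lo)&(q[:,2]<hi)]; 
    if len(k):print(lo,len(k),k.min(0).round(3),k.max(0).round(3))
hsv=cv2.cvtColor(img,cv2.COLOR_RGB2HSV)
for n in("white","green","blue","red"):
    for o in finder.cut_out("top",n+"_collar")[:3]:
        w=W[o["region"]]
        if np.nanmedian(w[:,2])<.15: continue
        k=w[w[:,2]>.1]
        print(n,round(o["p"],2),o["pixel"],"mean",np.nanmean(k,0).round(4),np.nanmin(k,0).round(3),np.nanmax(k,0).round(3))
save(img[120:270,120:480],"crop1.png",2.2)
q=W[(W[...,2]>.21)&(W[...,2]<.222)&(W[...,0]>.6)&(W[...,1]<-.05)&(W[...,1]>-.45)]
print("console top", cv2.minAreaRect((q[:,:2]*1000).astype(np.float32)))
q=W[(W[...,2]>.12)&(W[...,2]<.25)&(W[...,0]>.45)&(W[...,0]<.66)&(W[...,1]<-.05)&(W[...,1]>-.45)]
best=None;rng=np.random.default_rng(0)
for i in range(500):
    a=q[rng.choice(len(q),3)];n=np.cross(a[1]-a[0],a[2]-a[0]);n/=np.linalg.norm(n)+1e-12
    if n[2]<0:n=-n
    if n[2]>.95 or n[2]<.7: continue
    c=(abs((q-a[0])@n)<.002).sum()
    if best is None or c>best[0]: best=(c,n,a[0]@n)
print("plane",best,len(q),"heading",np.degrees(np.arctan2(-best[1][1],-best[1][0])),"tilt",np.degrees(np.arccos(best[1][2])))
E
```

```text
c (array([480.4, 372.2]), array([60.5, 40.9]), -36.4, np.float64(0.081), 429)
orange (array([508.9, 270.3]), array([60.6, 40.2]), 24.0, np.float64(0.0809), 408)
ab (array([514.7, 144.3]), array([81.2, 60.3]), 86.4, np.float64(0.0926), 817)
high pts z pct [0.21564188 0.21856081 0.26602435 0.26848471]
0.225 51 [ 0.6   -0.341  0.225] [ 0.65  -0.1    0.235]
0.235 47 [ 0.628 -0.344  0.235] [ 0.647 -0.325  0.25 ]
0.25 107 [ 0.628 -0.345  0.251] [ 0.648 -0.325  0.268]
white 0.81 [357.0, 196.1] mean [ 0.5753 -0.1347  0.1833] [ 0.553 -0.161  0.161] [ 0.598 -0.111  0.196]
green 0.73 [379.9, 200.8] mean [ 0.5666 -0.1925  0.1885] [ 0.542 -0.223  0.16 ] [ 0.592 -0.17   0.206]
blue 0.89 [407.9, 201.4] mean [ 0.5596 -0.2513  0.186 ] [ 0.536 -0.283  0.156] [ 0.586 -0.23   0.203]
red 0.84 [434.1, 204.9] mean [ 0.5531 -0.3108  0.1822] [ 0.532 -0.339  0.154] [ 0.578 -0.289  0.197]
console top ((638.5625, -234.8575897216797), (269.058837890625, 87.29773712158203), 85.58906555175781)
plane (np.int64(4173), array([-0.50268438,  0.06473412,  0.86204287]), np.float64(-0.15269802079765243)) 9302 heading -7.337985597271569 tilt 30.453264009984558
```

View pics/crop1.png

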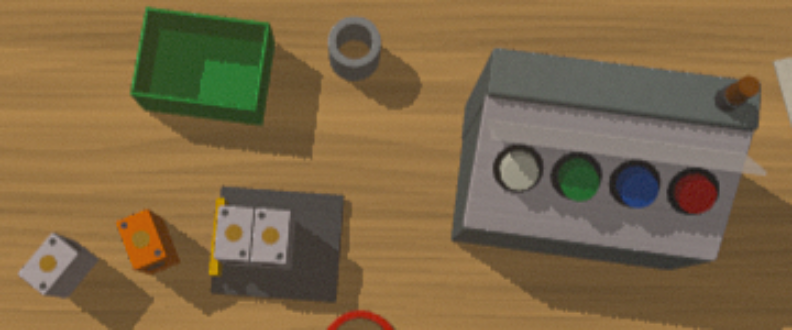

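The crop confirms the choice: the loose grey block is at crop pixel (50,262), the orange one at (142,240), and the row is on the pallet. I'll move above block_c with tool yaw -126.4.

```bash
python3 -m handwheel '[[0,4,-4,-1,-10],[0,8,-8,-2,-20],[0,12,-13,-3,-30],[0,16,-18,-3,-40],[0,20,-23,-3,-50],[0,22.3,-25.2,-3,-60],[0,22.3,-25.2,-3,-70],[0,22.3,-25.2,-3,-80]]' 25; python3 -m handwheel '[[0,0,0,0,-10],[0,0,0,0,-20],[0,0,0,0,-24],[0,0,0,0,-24]]'
python3 - <<'E'
from h import *
img,W=cloud("top")
print("c",rect(W,.43,.53,.325,.42,.07,.09))
img,W=cloud("scene")
save(img[100:260,220:440],"crop2.png",3)
s=get_state();print(s["tcp_pos"],s["eef_rot"],s["joints"])
E
```

```text
time_s: 2.35
tcp_pos: [0.4807, 0.3714, 0.1967]
eef_rot: [-180.0, 0.0, -102.8]
contact_force: [0.2, 0.4, 0.2]
gripper_width: 0.0875
gripper_force: 0.0
time_s: 2.85
tcp_pos: [0.4801, 0.3721, 0.1966]
eef_rot: [180.0, 0.0, -126.4]
contact_force: [0.1, -0.2, -0.1]
gripper_width: 0.0876
gripper_force: 0.0
c (array([480.5, 372.8]), array([60.2, 41.4]), -37.6, np.float64(0.0809), 429)
[0.48013248 0.37207216 0.19660205] [ 1.79999885e+02  1.58766212e-03 -1.26289788e+02] [ 5.61800342e+01  1.54306779e+01 -1.06851726e+01 -5.14743834e-05
 -6.38825584e+01 -9.24697998e+01]
```

Well aligned. Descend and grip.

```bash
python3 -m handwheel '[[0,0,0,-5,-0.5],[0,0,0,-10,-0.5],[0,0,0,-14,-0.5],[0,0,0,-15.4,-0.5],[0,0,0,-15.4,-0.5],[0.5,0,0,-15.4,-0.5],[0.5,0,0,-15.4,-0.5],[0.5,0,0,-15.4,-0.5]]' 25; python3 -m handwheel '[[0.5,0,0,0,0],[0.5,0,0,0,0],[0.5,0,0,0,0],[0.5,0,0,1,0],[0.5,0,0,3,0],[0.5,0,0,7,0],[0.5,0,0,12,0],[0.5,0,0,12,0]]'
```

```text
time_s: 3.95
tcp_pos: [0.4805, 0.3725, 0.0436]
eef_rot: [180.0, 0.1, -126.9]
contact_force: [-0.1, 0.6, 1.2]
gripper_width: 0.0628
gripper_force: 0.0
time_s: 4.95
tcp_pos: [0.4816, 0.3738, 0.1671]
eef_rot: [-180.0, 0.4, -126.9]
contact_force: [-0.2, 1.0, -4.6]
gripper_width: 0.0599
gripper_force: 25.0
```

```bash
python3 -m handwheel '[[0.5,0.5,-4,0,5],[0.5,1,-9,0,10],[0.5,1.5,-14,0,15],[0.5,2,-19,0,20],[0.5,2.5,-24,0,26],[0.5,2.9,-28,0,30],[0.5,2.9,-30,0,33.3],[0.5,2.9,-30,0,33.3]]'; python3 -m handwheel '[[0.5,0,0,0,0],[0.5,0,0,-3,0],[0.5,0,0,-3,0],[0.5,0,0,-3,0]]'
python3 - <<'E'
from h import *
img,W=cloud("scene"); save(img[110:260,220:420],"crop3.png",4)
np.save("s3.npy",W)
print("ab top scene",rect(W,.46,.58,.085,.2,.08,.096))
m=(W[...,0]>.44)&(W[...,0]<.60)&(W[...,1]>.03)&(W[...,1]<.2)&(W[...,2]>.05)&(W[...,2]<.3)
s=get_state();print(s["tcp_pos"],s["eef_rot"],s["contact_force"])
img,W=cloud("top"); save(img[180:280,190:310],"crop4.png",5)
E
```

```text
time_s: 5.95
tcp_pos: [0.508, 0.0704, 0.1615]
eef_rot: [179.9, -0.0, -93.7]
contact_force: [0.0, 0.1, -4.6]
gripper_width: 0.0603
gripper_force: 25.0
time_s: 6.45
tcp_pos: [0.5095, 0.0727, 0.1331]
eef_rot: [-180.0, -0.0, -93.5]
contact_force: [0.0, -0.1, -3.9]
gripper_width: 0.0601
gripper_force: 25.0
ab top scene (array([537.5, 142.5]), array([106.8,  49.4]), -66.0, np.float64(0.0895), 296)
[0.50973588 0.07272769 0.13344162] [-1.79943612e+02  1.47716559e-02 -9.35472650e+01] [ 0.16923457 -0.72283011 -4.72625211]
```

View pics/crop3.png

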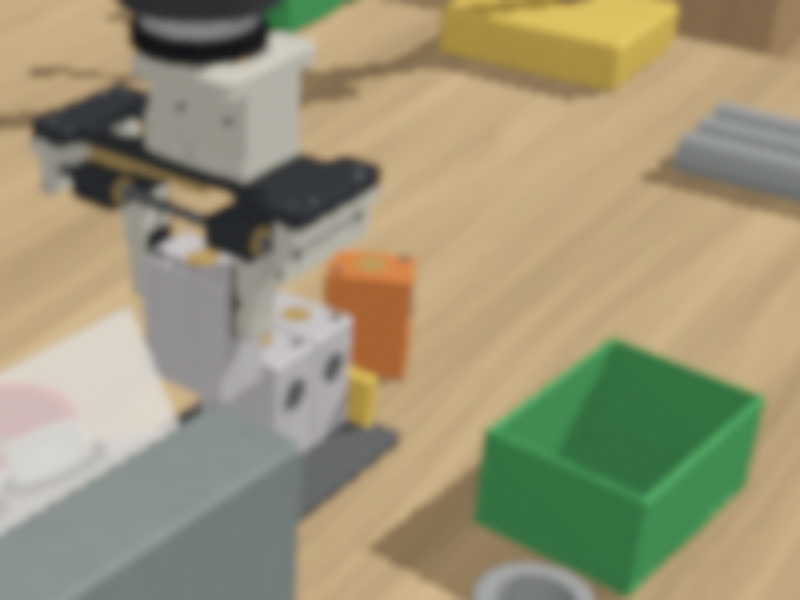

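The held block is upright (crop pixel 190,310), beside the row at (300,370). Shift +8 mm in y, then descend.

```bash
python3 -m handwheel '[[0.5,0.1,0.8,0,0],[0.5,0.1,0.8,0,0],[0.5,0.1,0.8,-2,0],[0.5,0.1,0.8,-4.5,0],[0.5,0.1,0.8,-6.5,0],[0.5,0.1,0.8,-7.2,0],[0.5,0.1,0.8,-7.2,0],[0.5,0.1,0.8,-7.2,0]]'
python3 - <<'E'
from h import *
s=get_state();print(s["tcp_pos"],s["eef_rot"],s["contact_force"])
E
```

```text
time_s: 7.55
tcp_pos: [0.5108, 0.0804, 0.0614]
eef_rot: [-179.9, 0.0, -93.6]
contact_force: [0.8, 0.6, -4.3]
gripper_width: 0.0596
gripper_force: 25.0
[0.51080201 0.08038333 0.06143723] [-1.79924823e+02  3.58377276e-02 -9.35780870e+01] [ 0.83006317  0.63285838 -4.32392715]
```

Now down in 1 mm steps until it touches.

```bash
python3 -m handwheel '[[0.5,0,0,-0.1,0],[0.5,0,0,-0.2,0],[0.5,0,0,-0.3,0],[0.5,0,0,-0.4,0],[0.5,0,0,-0.5,0],[0.5,0,0,-0.55,0],[0.5,0,0,-0.55,0]]'
```

```text
time_s: 8.43
tcp_pos: [0.5101, 0.0801, 0.0555]
eef_rot: [-180.0, -0.0, -93.6]
contact_force: [-2.7, -0.4, 4.1]
gripper_width: 0.0596
gripper_force: 25.0
```

```bash
python3 -m handwheel '[[0.5,0,0,-0.05,0],[0.5,0,0,-0.1,0],[0.5,0,0,-0.15,0],[0.5,0,0,-0.15,0]]'
```

```text
time_s: 8.93
tcp_pos: [0.5101, 0.08, 0.0554]
eef_rot: [-180.0, -0.0, -93.6]
contact_force: [-9.0, -0.2, 21.6]
gripper_width: 0.0595
gripper_force: 25.0
```

Touchdown. Relieve the force, then release and retreat upward.

```bash
python3 -m handwheel '[[0.5,0,0,0.13,0],[0.5,0,0,0.13,0],[0.3,0,0,0.13,0],[0.2,0,0,0.13,0],[0.05,0,0,0.13,0],[0.05,0,0,0.13,0],[0.05,0,0,0.13,0],[0.05,0,0,0.13,0]]'; python3 -m handwheel '[[0,0,0,1,0],[0,0,0,3,0],[0,0,0,7,0],[0,0,0,12,0],[0,0,0,18,0],[0,0,-4,20,0],[0,0,-10,20,0],[0,0,-16,20,0]]'
python3 - <<'E'
from h import *
img,W=cloud("top"); save(img[150:290,180:460],"crop5.png",2.8)
print("abc",rect(W,.46,.58,.03,.2,.08,.11))
print("c",rect(W,.46,.58,.03,.1015,.08,.11))
s=get_state();print(s["tcp_pos"],s["eef_rot"],s["contact_force"])
E
```

```text
time_s: 9.93
tcp_pos: [0.5101, 0.0801, 0.0548]
eef_rot: [180.0, -0.0, -93.6]
contact_force: [0.2, -0.5, -0.1]
gripper_width: 0.0829
gripper_force: 0.0
time_s: 10.92
tcp_pos: [0.51, -0.0812, 0.2564]
eef_rot: [-179.9, 0.0, -93.5]
contact_force: [0.3, 0.1, -0.6]
gripper_width: 0.0877
gripper_force: 0.0
abc (array([0., 0.]), array([0., 0.]), 0.0, np.float64(nan), 0)
c (array([0., 0.]), array([0., 0.]), 0.0, np.float64(nan), 0)
[ 0.50909206 -0.08658148  0.25600035] [-1.79966966e+02 -7.03484812e-02 -9.36796826e+01] [ 0.23900909 -4.25737344  0.46423119]
  return _methods._mean(a, axis=axis, dtype=dtype,
  ret = ret.dtype.type(ret / rcount)
```

View pics/crop5.png

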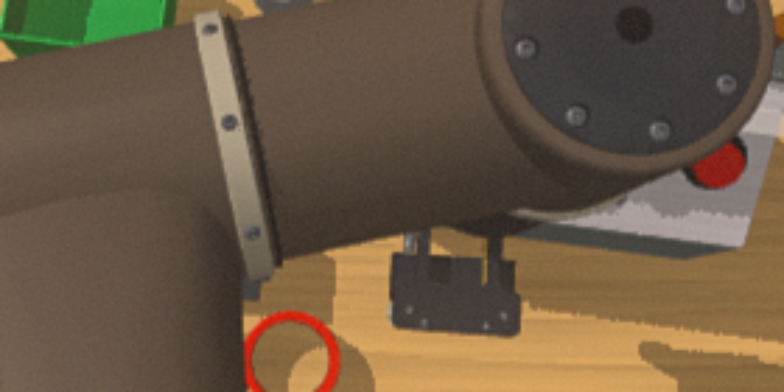

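The arm hides the row from above, so I'll check it after moving on. From the first cloud, which was unobstructed, I'll measure the key tops.

```bash
python3 - <<'E'
import numpy as np
W=np.load("topW.npy"); n=np.array([-.5027,.0647,.862]);n/=np.linalg.norm(n); d0=-.1527
d=np.array([-.125,-.992,0]);
q=W[(W[...,2]>.12)&(W[...,2]<.25)&(W[...,0]>.45)&(W[...,0]<.66)&(W[...,1]<-.05)&(W[...,1]>-.45)]
# refine plane
for _ in range(5):
    k=q[abs(q@n-d0)<.003]; c=k.mean(0); n=np.linalg.svd(k-c,full_matrices=False)[2][2]; n*=np.sign(n[2]); d0=c@n
print("n",n.round(4),d0.round(4),"heading",np.degrees(np.arctan2(-n[1],-n[0])))
h=q@n-d0
for nm,c in dict(white=(.575,-.134),green=(.566,-.192),blue=(.559,-.251),red=(.553,-.31)).items():
    m=(np.hypot(q[:,0]-c[0],q[:,1]-c[1])<.028)&(h>.012)&(h<.035)
    hh=np.median(h[m]); m&=abs(h-hh)<.002; p=q[m]
    ctr=(p.min(0)+p.max(0))/2; ctr=(ctr+p.mean(0))/2
    print(nm,m.sum(),"height",hh.round(4),"topcentre",p.mean(0).round(4),ctr.round(4),"base",(p.mean(0)-hh*n).round(4),"ext",np.ptp(p,0).round(3))
E
```

```text
n [-0.4988  0.0604  0.8646] -0.1493 heading -6.907028582138788
white 172 height 0.0191 topcentre [ 0.5692 -0.1345  0.1873] [ 0.5691 -0.135   0.1875] base [ 0.5787 -0.1357  0.1708] ext [0.031 0.036 0.019]
green 180 height 0.0282 topcentre [ 0.5575 -0.1941  0.1954] [ 0.5578 -0.1937  0.1953] base [ 0.5716 -0.1958  0.171 ] ext [0.033 0.034 0.019]
blue 177 height 0.0249 topcentre [ 0.5515 -0.2537  0.1923] [ 0.5514 -0.2538  0.192 ] base [ 0.5639 -0.2552  0.1707] ext [0.031 0.035 0.02 ]
red 179 height 0.0189 topcentre [ 0.548  -0.3134  0.1873] [ 0.5482 -0.3132  0.187 ] base [ 0.5574 -0.3145  0.171 ] ext [0.031 0.037 0.019]
```

```bash
python3 -m handwheel '[[0.5,-0.9,-2,1,10],[1,-0.9,-5,1,20],[1,-0.9,-5,1,30],[1,-0.9,-5,1,40],[1,-0.9,-5,1,50],[1,-0.9,-5,1,60],[1,-0.9,-5,1,70],[1,-0.9,-5,1,80]]' 20; python3 -m handwheel '[[1,0,0,0,6.5],[1,0,0,0,6.5],[1,0,0,0,6.5]]'
python3 - <<'E'
from h import *
img,W=cloud("top"); save(img,"t6.png",1.4)
print("abc",rect(W,.46,.58,.03,.2,.08,.11))
s=get_state();print(s["tcp_pos"],s["eef_rot"],s["contact_force"],s["joints"].round(1),s["gripper_width"])
E
```

```text
time_s: 11.98
tcp_pos: [0.501, -0.1299, 0.2656]
eef_rot: [-180.0, -0.0, -13.3]
contact_force: [-0.6, -0.8, 0.4]
gripper_width: 0.0129
gripper_force: 0.0
time_s: 12.35
tcp_pos: [0.501, -0.1299, 0.2652]
eef_rot: [-180.0, -0.0, -7.2]
contact_force: [0.5, 0.1, -0.1]
gripper_width: 0.0005
gripper_force: 0.0
abc (array([0., 0.]), array([0., 0.]), 0.0, np.float64(nan), 0)
[ 0.50110395 -0.12992246  0.26514224] [-1.79996622e+02 -1.95204898e-02 -7.21066449e+00] [ 0.70008067 -0.58959608 -0.70080617] [  7.2   4.2 -15.4   0.  -70.4  75.6] 0.0004024415331597326
  return _methods._mean(a, axis=axis, dtype=dtype,
  ret = ret.dtype.type(ret / rcount)
```

View pics/t6.png

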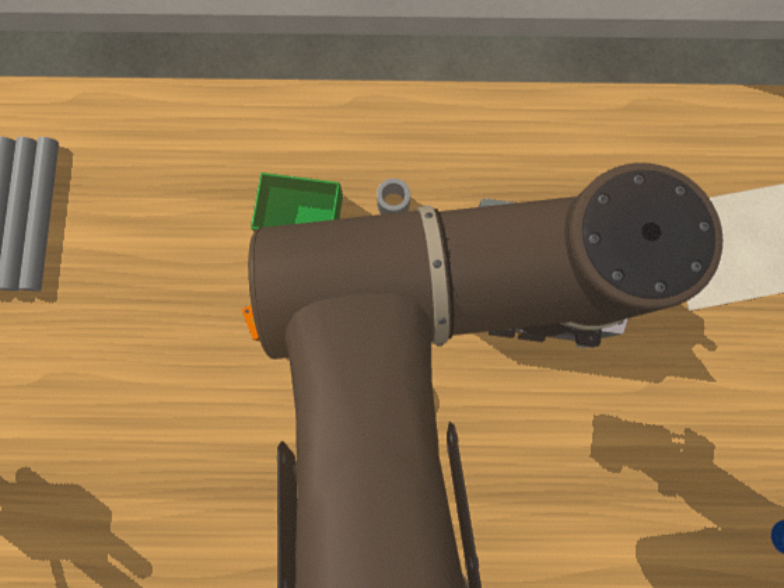

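The top view is still blocked by the arm (elbow at 340,290), so I'll check the row with the scene camera before pressing.

```bash
python3 - <<'E'
from h import *
img,W=cloud("scene"); save(img[130:260,230:390],"c7.png",5)
print("abc",rect(W,.46,.58,.03,.2,.086,.11))
p=W[(W[...,0]>.46)&(W[...,0]<.58)&(W[...,1]>.03)&(W[...,1]<.2)&(W[...,2]>.086)&(W[...,2]<.11)]
y=np.array([np.cos(np.radians(86.4)),np.sin(np.radians(86.4))]);x=np.array([y[1],-y[0]])
v=(p[:,:2]-np.array([.5147,.1443]))
a=v@x*1000;b=v@y*1000
for l,h in((-90,-42),(-40,-1),(1,41)):
    k=(b>l)&(b<h); print(l,k.sum(),a[k].min().round(1),a[k].max().round(1),b[k].min().round(1),b[k].max().round(1),np.median(p[k,2]).round(4))
E
```

```text
abc (array([516.1, 121.1]), array([125.6,  62.7]), 86.1, np.float64(0.0898), 655)
-90 249 -28.9 31.7 -85.7 -42.0 0.0897
-40 198 -27.8 34.1 -39.9 -1.1 0.0899
1 176 -28.0 33.4 1.1 39.7 0.0898
```

View pics/c7.png

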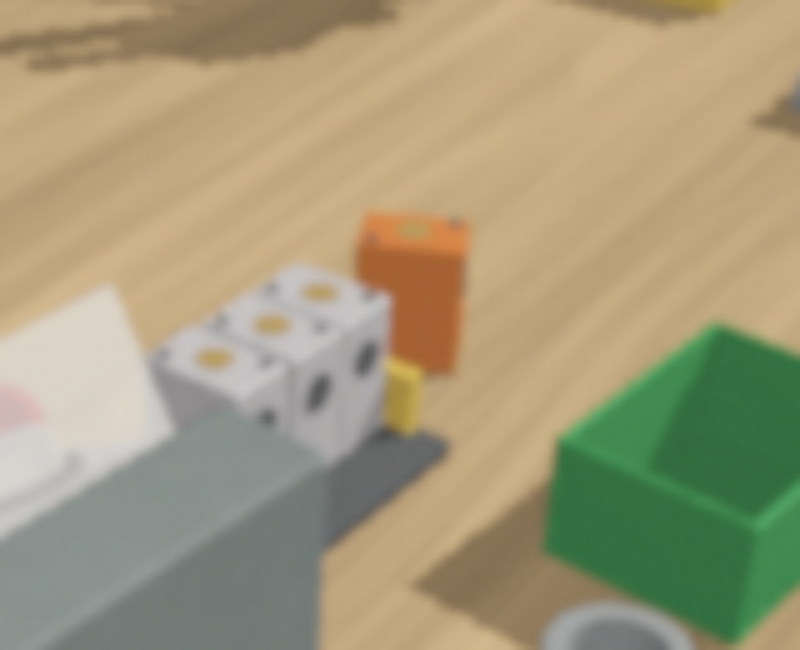

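The third block stands upright in the row at crop pixel (215,358), with b at (272,325) and a at (320,293). Depth edges suggest a 44 mm spacing, so I'll check it precisely from the brass dots.

```bash
python3 - <<'E'
from h import *
c=imaging.get_calibration("scene"); img,_=imaging.capture("scene")
R,_=cv2.Rodrigues(np.array(c["rvec"],float)); t=np.array(c["tvec"],float).ravel()
hsv=cv2.cvtColor(img,cv2.COLOR_RGB2HSV).astype(float)
P=[]
for px,py in((320,293),(272,325),(215,358)):
    u0,v0=230+px/5,130+py/5
    v,u=np.mgrid[int(v0)-5:int(v0)+7,int(u0)-6:int(u0)+8]
    s=hsv[v,u,1]; bg=np.median(s); w=np.clip(s-bg-25,0,None)*(np.hypot(u-u0,(v-v0)*1.3)<6)
    uc,vc=(w*u).sum()/w.sum(),(w*v).sum()/w.sum()
    d=R.T@np.array([(uc-c["cx"])/c["fx"],(vc-c["cy"])/c["fy"],1]); o=-R.T@t
    p=o+d*(.092-o[2])/d[2]; P.append(p); print(uc.round(2),vc.round(2),p.round(4))
print(np.linalg.norm(P[0]-P[1]),np.linalg.norm(P[1]-P[2]))
E
```

```text
293.61 188.02 [0.5175 0.1621 0.092 ]
283.92 194.45 [0.5153 0.1213 0.092 ]
272.46 201.27 [0.5108 0.0787 0.092 ]
0.04087921284509983 0.04283345531426512
```

Spacing a–b is 40.9 mm (true 41) and b–c is 42.8 mm, so the gap is fine. Now the white key: go to a standoff 25 mm out along the face normal.

```bash
python3 -m handwheel '[[1,2,-0.2,-2,0],[1,4,-0.3,-4,0],[1,5.2,-0.3,-5.3,0],[1,5.2,-0.3,-5.3,0],[1,5.2,-0.3,-5.3,0]]'; python3 -m handwheel '[[1,0.3,-0.04,-0.52,0],[1,0.6,-0.07,-1.04,0],[1,0.8,-0.1,-1.38,0],[1,0.9,-0.11,-1.56,0],[1,0.95,-0.11,-1.65,0],[1,0.95,-0.11,-1.65,0]]'
```

```text
time_s: 13.12
tcp_pos: [0.553, -0.1329, 0.2125]
eef_rot: [180.0, -0.0, -7.1]
contact_force: [0.3, -0.3, 0.8]
gripper_width: 0.0005
gripper_force: 0.0
time_s: 13.88
tcp_pos: [0.5626, -0.134, 0.1953]
eef_rot: [180.0, 0.0, -7.1]
contact_force: [-0.2, -0.6, 0.6]
gripper_width: 0.0007
gripper_force: 0.0
```

```bash
python3 -m handwheel '[[1,0.05,0,-0.09,0],[1,0.1,-0.01,-0.17,0],[1,0.15,-0.02,-0.26,0],[1,0.2,-0.02,-0.35,0],[1,0.2,-0.02,-0.35,0]]'; python3 -m handwheel '[[1,0.05,0,-0.09,0],[1,0.1,-0.01,-0.17,0],[1,0.1,-0.01,-0.17,0]]'
```

```text
time_s: 14.5
tcp_pos: [0.5646, -0.1342, 0.1917]
eef_rot: [180.0, 0.0, -7.1]
contact_force: [-0.2, -0.4, -0.2]
gripper_width: 0.0002
gripper_force: 0.0
time_s: 14.88
tcp_pos: [0.5657, -0.1343, 0.1901]
eef_rot: [180.0, 0.0, -7.1]
contact_force: [-0.1, 0.0, -0.3]
gripper_width: 0.0004
gripper_force: 0.1
```

```bash
python3 -m handwheel '[[1,0.05,0,-0.09,0],[1,0.1,-0.01,-0.17,0],[1,0.1,-0.01,-0.17,0]]'
```

```text
time_s: 15.25
tcp_pos: [0.5666, -0.1344, 0.1886]
eef_rot: [180.0, 0.0, -7.1]
contact_force: [-1.5, 0.1, 2.8]
gripper_width: 0.0005
gripper_force: 1.5
```

Contact felt (3 N, about 1 mm in). Push 7 mm further.

```bash
python3 -m handwheel '[[1,0.1,-0.01,-0.17,0],[1,0.2,-0.02,-0.35,0],[1,0.27,-0.03,-0.48,0],[1,0.35,-0.04,-0.61,0],[1,0.35,-0.04,-0.61,0],[1,0.35,-0.04,-0.61,0]]'
```

```text
time_s: 16.0
tcp_pos: [0.5699, -0.1349, 0.1828]
eef_rot: [180.0, 0.0, -7.1]
contact_force: [-5.6, 1.6, 7.5]
gripper_width: 0.0006
gripper_force: 4.6
```

White pressed: 9.4 N along the normal, about 7.5 mm in. Retreat along the normal, then move to the blue standoff.

```bash
python3 -m handwheel '[[1,-0.35,0.04,0.61,0],[1,-0.9,0.1,1.56,0],[1,-1.7,0.2,2.95,0],[1,-1.7,0.2,2.95,0]]'; python3 -m handwheel '[[1,-0.5,-4,0.3,0],[1,-1.2,-8,0.5,0],[1,-1.7,-11.9,0.5,0],[1,-1.7,-11.9,0.5,0],[1,-1.7,-11.9,0.5,0]]';  python3 -m handwheel '[[1,0.3,-0.04,-0.52,0],[1,0.6,-0.07,-1.04,0],[1,0.8,-0.1,-1.38,0],[1,0.95,-0.11,-1.65,0],[1,0.95,-0.11,-1.65,0],[1,0.95,-0.11,-1.65,0]]'
```

```text
time_s: 16.5
tcp_pos: [0.5535, -0.1328, 0.2135]
eef_rot: [-180.0, -0.2, -7.1]
contact_force: [0.2, -0.1, -1.1]
gripper_width: 0.0006
gripper_force: 0.0
time_s: 17.12
tcp_pos: [0.536, -0.2518, 0.2165]
eef_rot: [-180.0, 0.0, -7.1]
contact_force: [-0.5, -0.2, -0.3]
gripper_width: 0.0004
gripper_force: 0.0
time_s: 17.88
tcp_pos: [0.5457, -0.2529, 0.2005]
eef_rot: [180.0, -0.0, -7.1]
contact_force: [-0.1, -0.0, -0.7]
gripper_width: 0.0001
gripper_force: 0.0
```

Contact expected in about 6 mm.

```bash
python3 -m handwheel '[[1,0.05,0,-0.09,0],[1,0.1,-0.01,-0.17,0],[1,0.15,-0.02,-0.26,0],[1,0.2,-0.02,-0.35,0],[1,0.2,-0.02,-0.35,0]]'; python3 -m handwheel '[[1,0.05,0,-0.09,0],[1,0.1,-0.01,-0.17,0],[1,0.1,-0.01,-0.17,0]]'
```

```text
time_s: 18.5
tcp_pos: [0.5476, -0.2531, 0.1967]
eef_rot: [-180.0, 0.0, -7.1]
contact_force: [0.9, -0.4, 0.7]
gripper_width: 0.0004
gripper_force: 0.0
time_s: 18.88
tcp_pos: [0.5486, -0.2533, 0.1953]
eef_rot: [180.0, 0.0, -7.1]
contact_force: [0.0, 1.0, 1.9]
gripper_width: 0.0006
gripper_force: 0.9
```

```bash
python3 -m handwheel '[[1,0.05,0,-0.09,0],[1,0.1,-0.01,-0.17,0],[1,0.1,-0.01,-0.17,0]]'
```

```text
time_s: 19.25
tcp_pos: [0.5496, -0.2534, 0.1936]
eef_rot: [180.0, 0.0, -7.1]
contact_force: [-2.3, 0.7, 2.8]
gripper_width: 0.0005
gripper_force: 1.8
```

Contact felt (3.6 N, about 1.6 mm in). Push 6.6 mm further.

```bash
python3 -m handwheel '[[1,0.1,-0.01,-0.17,0],[1,0.2,-0.02,-0.35,0],[1,0.27,-0.03,-0.48,0],[1,0.33,-0.04,-0.57,0],[1,0.33,-0.04,-0.57,0],[1,0.33,-0.04,-0.57,0]]'
```

```text
time_s: 20.0
tcp_pos: [0.5526, -0.2538, 0.1883]
eef_rot: [180.0, 0.0, -7.1]
contact_force: [-4.6, 1.9, 8.0]
gripper_width: 0.0007
gripper_force: 4.6
```

Blue pressed (9.3 N, about 7.3 mm in). Retreat and go to green.

```bash
python3 -m handwheel '[[1,-0.35,0.04,0.61,0],[1,-0.9,0.1,1.56,0],[1,-1.7,0.2,2.95,0],[1,-1.7,0.2,2.95,0]]'; python3 -m handwheel '[[1,0.2,3,0.3,0],[1,0.6,6,0.3,0],[1,0.6,6,0.3,0],[1,0.6,6,0.3,0]]';  python3 -m handwheel '[[1,0.3,-0.04,-0.52,0],[1,0.6,-0.07,-1.04,0],[1,0.8,-0.1,-1.38,0],[1,0.95,-0.11,-1.65,0],[1,0.95,-0.11,-1.65,0],[1,0.95,-0.11,-1.65,0]]'; python3 -m handwheel '[[1,0.05,0,-0.09,0],[1,0.1,-0.01,-0.17,0],[1,0.15,-0.02,-0.26,0],[1,0.15,-0.02,-0.26,0]]'
```

```text
time_s: 20.5
tcp_pos: [0.5362, -0.2519, 0.219]
eef_rot: [180.0, -0.2, -7.1]
contact_force: [0.2, 1.3, 0.0]
gripper_width: -0.0
gripper_force: 0.0
time_s: 21.0
tcp_pos: [0.542, -0.1918, 0.2201]
eef_rot: [180.0, 0.0, -7.1]
contact_force: [0.4, 0.3, 0.1]
gripper_width: 0.0004
gripper_force: 0.0
time_s: 21.75
tcp_pos: [0.5515, -0.1928, 0.2039]
eef_rot: [180.0, -0.0, -7.1]
contact_force: [-0.3, -0.2, -1.0]
gripper_width: 0.0004
gripper_force: 0.0
time_s: 22.25
tcp_pos: [0.5529, -0.193, 0.2011]
eef_rot: [180.0, 0.0, -7.1]
contact_force: [-0.1, 0.5, 0.4]
gripper_width: 0.0005
gripper_force: 0.0
```

```bash
python3 -m handwheel '[[1,0.05,0,-0.09,0],[1,0.1,-0.01,-0.17,0],[1,0.1,-0.01,-0.17,0]]'
```

```text
time_s: 22.62
tcp_pos: [0.5539, -0.1932, 0.1994]
eef_rot: [180.0, 0.0, -7.1]
contact_force: [-1.0, -0.4, -0.1]
gripper_width: 0.0004
gripper_force: 0.0
```

```bash
python3 -m handwheel '[[1,0.05,0,-0.09,0],[1,0.1,-0.01,-0.17,0],[1,0.1,-0.01,-0.17,0]]'
```

```text
time_s: 23.0
tcp_pos: [0.5549, -0.1933, 0.1979]
eef_rot: [180.0, -0.0, -7.1]
contact_force: [-1.0, 0.4, 1.8]
gripper_width: 0.0008
gripper_force: 1.2
```

Contact (about 2 N, key just starting to move). Push 8 mm.

```bash
python3 -m handwheel '[[1,0.1,-0.01,-0.17,0],[1,0.2,-0.02,-0.35,0],[1,0.3,-0.04,-0.52,0],[1,0.37,-0.04,-0.64,0],[1,0.41,-0.05,-0.7,0],[1,0.41,-0.05,-0.7,0],[1,0.41,-0.05,-0.7,0]]'
```

```text
time_s: 23.88
tcp_pos: [0.5587, -0.1938, 0.1913]
eef_rot: [180.0, 0.0, -7.1]
contact_force: [-4.5, 1.6, 8.4]
gripper_width: -0.0
gripper_force: 4.7
```

Green pressed (9.6 N, about 7.6 mm in). Retreat clear of everything and check.

```bash
python3 -m handwheel '[[1,-0.35,0.04,0.61,0],[1,-0.9,0.1,1.56,0],[1,-1.7,0.2,2.95,0],[1,-3,0.3,5.2,0],[1,-5,0.3,7,0],[1,-7,0.3,8,0],[1,-7,0.3,8,0],[1,-7,0.3,8,0]]'
python3 - <<'E'
from h import *
img,W=cloud("scene"); save(img,"end.png",1.4)
s=get_state();print(s["time_s"],s["tcp_pos"],s["contact_force"])
E
```

```text
time_s: 24.88
tcp_pos: [0.4892, -0.1906, 0.271]
eef_rot: [-180.0, -0.0, -7.1]
contact_force: [-0.5, -0.6, -0.5]
gripper_width: 0.0002
gripper_force: 0.0
24.925 [ 0.48923001 -0.19065277  0.27063428] [-0.15588734  0.56623995 -0.88270862]
```

View pics/end.png

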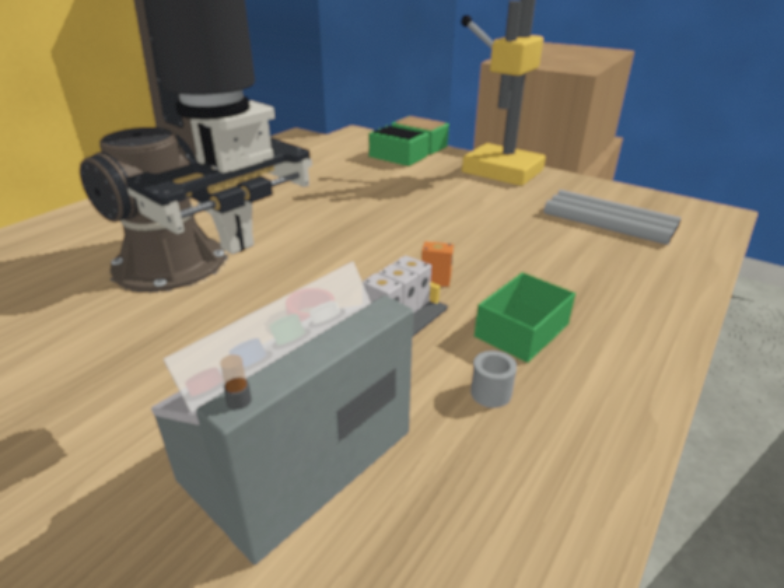

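The three blocks stand in a row at about (400,275), the bystanders are where they were, and the gripper at (235,240) is clear of everything. Handing in.

```bash
python3 -c "
from plant import r
print(r.close_job())"
```

```text
the job is handed in; nothing more can be done
None
```

The job is handed in with no verdict shown: the third block stands released in the row (gap about 3 mm), and white, blue and green were each pressed once, in that order, about 7.5 mm deep at under 10 N.

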